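# Return four reagent bottles to their colour-coded coasters

### The job

Stand each of the four reagent bottles upright in the middle of its own coaster, inside the raised ring: brown bottles belong on brown coasters and the clear bottle on the white one, and the colour of the ring matches the bottle's cap. Set the bottles down rather than dropping them, never tip one over, and leave the conical flask standing where it is.

Things in the scene. Friction and masses are not known exactly. Their poses are not given: they have to be found in the camera images.
- bottle_yellow_cap: largest brown glass bottle, YELLOW screw cap; body 68 mm across, 150 mm tall; the cap is a cylinder 41 mm across, occupying the top 22 mm of the height. Loose, stands upright, 0.1 to 0.6 kg; the cap is fast on the bottle and strong enough to lift it by. Origin: centre of the underside, z axis up through the cap.
- bottle_brown_blue_cap: small squat BROWN glass bottle, BLUE screw cap; body 51 mm across, 90 mm tall; the cap is a cylinder 39 mm across, occupying the top 22 mm of the height. Loose, stands upright, 0.1 to 0.6 kg; the cap is fast on the bottle and strong enough to lift it by. Origin: centre of the underside, z axis up through the cap.
- bottle_black_cap: small brown glass bottle, BLACK screw cap; body 48 mm across, 96 mm tall; the cap is a cylinder 36 mm across, occupying the top 22 mm of the height. Loose, stands upright, 0.1 to 0.6 kg; the cap is fast on the bottle and strong enough to lift it by. Origin: centre of the underside, z axis up through the cap.
- bottle_clear_blue_cap: CLEAR glass bottle, BLUE screw cap; body 56 mm across, 105 mm tall; the cap is a cylinder 35 mm across, occupying the top 22 mm of the height. Loose, stands upright, 0.1 to 0.6 kg; the cap is fast on the bottle and strong enough to lift it by. Origin: centre of the underside, z axis up through the cap.
- coaster_brown_yellow: round bottle coaster fixed to the worktop, brown plate with a YELLOW ring: plate 114 mm across and 4 mm thick; on it a raised coloured ring, 88 mm inside and 106 mm outside diameter, its top 10 mm above the worktop; a bottle stands on the flat floor inside the ring, 4 mm above the worktop. Origin: centre of the underside.
- coaster_brown_blue: round bottle coaster fixed to the worktop, BROWN plate with a BLUE ring: plate 98 mm across and 4 mm thick; on it a raised coloured ring, 72 mm inside and 90 mm outside diameter, its top 10 mm above the worktop; a bottle stands on the flat floor inside the ring, 4 mm above the worktop. Origin: centre of the underside.
- coaster_brown_black: round bottle coaster fixed to the worktop, brown plate with a BLACK ring: plate 94 mm across and 4 mm thick; on it a raised coloured ring, 68 mm inside and 86 mm outside diameter, its top 10 mm above the worktop; a bottle stands on the flat floor inside the ring, 4 mm above the worktop. Origin: centre of the underside.
- coaster_white_blue: round bottle coaster fixed to the worktop, WHITE plate with a BLUE ring: plate 102 mm across and 4 mm thick; on it a raised coloured ring, 76 mm inside and 94 mm outside diameter, its top 10 mm above the worktop; a bottle stands on the flat floor inside the ring, 4 mm above the worktop. Origin: centre of the underside.
- conical_flask: conical glass flask with pale blue contents, 68 mm across at the foot, 110 mm tall, loose, standing among the bottles; it is not part of the job and stays where it is. Origin: centre of the underside, z axis up.
Things that resemble listed ones, but are neither listed nor needed, are in the scene too. Leave any purple or turquoise look-alike of the bottle_brown_blue_cap alone.

How it is judged:
By the outcome, as a careful person would: the job done as asked, in the order asked, and still so for the second after the job is handed in, with the robot touching nothing.
It also fails if it takes over 96 s, if anything falls off the work surface, if the arm or the gripper's body presses on something with over 40 N, if the wrist force passes 120 N, or if a joint passes its speed limit or range.

### The arm

A 6-joint arm with a two-finger parallel gripper is mounted at the origin on a cart in front of the work surface, level with it; the furniture and walls round the work are solid. World frame = base frame: x ahead of the robot, y to its left, z up, the work surface at z = 0. Lengths are in m, angles in rad, forces in N, time in s.
With the tool pointing down it reaches from about 0.375 to 0.975 m from the base axis. Payload 3.8 kg.
Tool frame: the origin (TCP) lies midway between the tips of the shut fingers; the grasp point (between the pads) lies 19 mm behind it; z points along the fingers, y is the line along which they close (so a half turn about z gives the same grasp; the last joint's range is limited). The gripper opens to 88 mm and grips with 3 to 60 N. Pads are 18 mm wide; open, the fingers measure 123 mm over their backs; the gripper's body (75 mm by 187 mm) begins 45 mm behind the grasp point.
Start: joints at [1.247, 0.264, 1.604, -0, 1.274, -0.037], TCP at [0.191, 0.647, 0.239] pointing down, gripper open.
Joint ranges: [-2.63, 2.63], [-0.94, 2.18], [0.31, 2.57], [-1.31, 4.45], [0, 2.66], [-2.55, 2.55]. Speed limits (rad/s): [2.57, 2.57, 3.14, 3.14, 3.14, 3.14].

### API

Orientations are given as a rotation vector (axis times angle).
In Python, from cell import manip, inverse_kinematics, cams, order gives the robot as it stands. Calls block until the motion is done:
- manip.move_pose(position, orientation): joint-space move of the TCP to a pose.
- manip.move_linear(position, rate=0.15, rot=None): straight line of the TCP; rot=None keeps the orientation; rate is the mean speed in m/s.
- manip.set_joints(angles): joint-space move.
- manip.set_gripper(opening, force=None): finger opening in m; force is the grip in N (None keeps the last); returns when the fingers have stopped.
- manip.dwell(seconds).
- inverse_kinematics(position, orientation): joint angles nearest the present ones, or None.
- manip.state(): the state.
- cams.capture(name): name is "scene" or "side" or "wrist"; returns a dict with "image" (420x560x3 uint8, blue, green, red), "z_map" (420x560 float32, m along the optical axis (not along the pixel's ray), 0 where there is no reading), "intrinsics" (3x3 intrinsics, pixels), "k1" (the pictures are not rectified: a ray, as slopes to the right and down, at radius r is drawn at 1 + k1 r^2 times it, then the intrinsics apply), "position" and "orientation" of the camera in the world; the wrist camera has in their place "T_tool_cam" (4x4, takes a point from camera to tool coordinates, whose origin is the TCP and whose axes are the flange's). Camera axes: x right, y down, z forward; pixel columns grow to the right and rows downward; lengths in m; the calibration is good to about 2 mm. A picture is of the moment at which its call begins: read the wrist's pose just before it.
A pose or a line that the arm cannot do raises manip.IKError and nothing moves.
- order.close_job(): hands the job in; it is judged then, once.
The state is a dict: "clock": time; "joint_pos": joint angles; "joint_velocities": joint speeds; "tau": joint torques, N m; "tool_pos": TCP position; "tcp_rot": TCP orientation; "contact_force": force on the tool from outside, world axes, zero at the start; "moment": the same for the moment, N m; "gripper_width": finger opening in m; "grasp_force": force on a finger pad.
Only numpy, scipy, OpenCV 4.12 (cv2) and the standard library are available. Lean on these libraries where they do the work, as an engineer would, in place of code of your own. Each camera call takes 0.05 s, during which the arm holds its last target. There are 200 camera calls.

## Working session

There is one attempt and no reset: what is moved stays moved. The work goes in short steps, each a Python script; the robot and the scene stay as the last script left them, time stands still between calls to the robot, and variables do not carry over. Pictures are saved under pics/ and viewed, at most 14 in all, crops included, and the job is handed in when it is done.

```bash
ls; mkdir -p pics; python3 - <<'E'
from cell import manip, cams
import cv2,numpy as np
for n in ("scene","side"):
    c=cams.capture(n); cv2.imwrite(f"pics/{n}0.png",c["image"]); np.savez(f"{n}0.npz",**c)
    print(n,c["intrinsics"].tolist(),c["k1"],c["position"],c["orientation"],(c["z_map"]>0).mean())
s=manip.state(); print(s["clock"],s["tcp_rot"],s["tool_pos"])
E
```

```text
pics
scene [[458.237063798896, 0.0, 288.69358837189816], [0.0, 458.237063798896, 208.23793315801956], [0.0, 0.0, 1.0]] -0.05528129408525846 [ 0.07433754 -0.62938214  0.72173576] [-2.18081514  0.70351145 -0.3497502 ] 0.9961394557823129
side [[496.69618056762533, 0.0, 284.2331127220475], [0.0, 496.69618056762533, 212.5969053942251], [0.0, 0.0, 1.0]] -0.1546770167827505 [ 0.52324169 -0.99246313  0.60907488] [-2.10095025  0.06977584 -0.01561679] 0.9956377551020408
0.1 [-4.48929526e-01 -3.10900605e+00  3.01841301e-03] [0.19077106 0.64682173 0.23756005]
```

View pics/scene0.png

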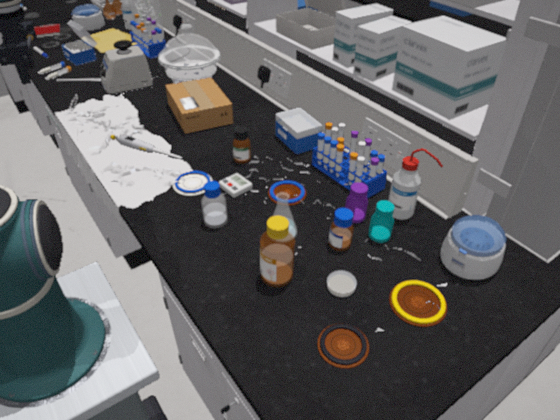

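View pics/side0.png

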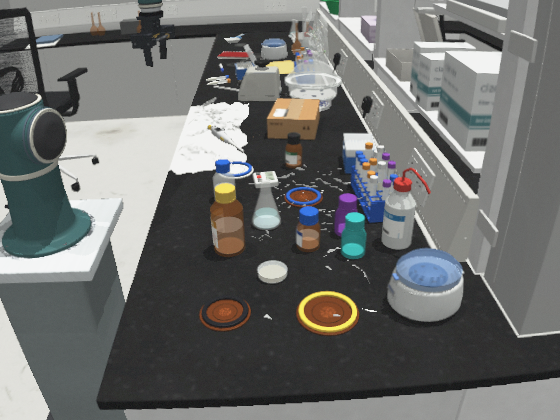

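The scene view shows the caps: yellow (278,228), clear/blue (212,190), black (241,133), brown/blue (343,215). The flask is at (284,215), with look-alikes at (358,195) and (383,218). The coasters are yellow (418,301), black (343,345), brown/blue (287,191), partly hidden by the flask, and white/blue (193,182). The side view shows the same layout.

```bash
cat > vis.py <<'E'
import numpy as np,cv2
from scipy.spatial.transform import Rotation as R
def rays(c,uv):
    K=np.asarray(c["intrinsics"]);k=float(c["k1"])
    d=(np.asarray(uv,float)-[K[0,2],K[1,2]])/[K[0,0],K[1,1]]
    s=d.copy()
    for _ in range(8): s=d/(1+k*(s**2).sum(1,keepdims=True))
    return np.c_[s,np.ones(len(s))]
def pose(c): return R.from_rotvec(c["orientation"]).as_matrix(),np.asarray(c["position"])
def plane(c,uv,z):
    Rm,p=pose(c); d=rays(c,uv)@Rm.T
    return p+d*((z-p[2])/d[:,2])[:,None]
def cloud(c):
    v,u=np.mgrid[:420,:560]; uv=np.c_[u.ravel(),v.ravel()]
    Rm,p=pose(c); return (p+(rays(c,uv)*c["z_map"].ravel()[:,None])@Rm.T).reshape(420,560,3)
def mask(c,col):
    h=cv2.cvtColor(c["image"],cv2.COLOR_BGR2HSV); H,S,V=[h[...,i].astype(int) for i in range(3)]
    return {"yellow":(H>20)&(H<35)&(S>150)&(V>110),"blue":(H>102)&(H<125)&(S>140)&(V>70),
            "black":(V<60),"brown":(H<18)&(S>120)&(V>45)}[col]
def win(c,m,uv,r):
    o=np.zeros_like(m);u,v=uv;o[v-r:v+r,u-r:u+r]=m[v-r:v+r,u-r:u+r];return o
E
python3 - <<'E'
from vis import *
B={"yel":(.15,"yellow",(278,224),(225,193)),"bb":(.09,"blue",(343,215),(308,215)),"blk":(.096,"black",(241,133),(294,140)),"clr":(.105,"blue",(212,188),(222,167))}
C={"yel":("yellow",.01,.053,(418,301),(328,312)),"bb":("blue",.01,.045,(287,191),(304,196)),"blk":("brown",.004,.047,(343,345),(225,313)),"wht":("blue",.01,.047,(193,182),(236,170))}
for i,n in enumerate(("scene","side")):
    c=dict(np.load(n+"0.npz")); P=cloud(c)
    for k,b in B.items():
        w=win(c,np.ones((420,560),bool),b[2+i],17); q=P[w&(P[...,2]>.03)]
        t=q[abs(q[:,2]-b[0])<.006].astype(np.float32)
        print(n,k,len(t),q[:,2].max().round(4),np.median(t,0).round(4), [np.round(x,4) for x in cv2.minEnclosingCircle(t[:,:2].copy())])
    for k,b in C.items():
        m=win(c,mask(c,b[0]),b[3+i],34)&(P[...,2]<.025)
        v,u=np.nonzero(m); q=plane(c,np.c_[u,v],b[1]).astype(np.float32)
        q=q[:,:2].copy(); print(n,"coaster",k,len(q),[np.round(x,4) for x in cv2.minEnclosingCircle(q)],b[2])
    q=P[win(c,np.ones((420,560),bool),[(284,197),(264,180)][i],9)]; q=q[(q[:,2]>.095)&(q[:,2]<.12)]
    print(n,"flask",len(q),np.median(q,0).round(3) if len(q) else "")
E
```

```text
scene yel 291 0.7217 [ 0.4423 -0.1056  0.1491] [array([ 0.4446, -0.1036]), np.float64(0.0222)]
scene bb 199 0.7217 [ 0.6123 -0.1083  0.0894] [array([ 0.6134, -0.1064]), np.float64(0.0212)]
scene blk 92 0.7217 [0.6113 0.308  0.0959] [array([0.6109, 0.3107]), np.float64(0.0201)]
scene clr 141 0.7217 [0.4216 0.1225 0.1044] [array([0.4233, 0.125 ]), np.float64(0.0187)]
scene coaster yel 780 [array([ 0.6276, -0.3242]), np.float64(0.0558)] 0.053
scene coaster bb 294 [array([0.68  , 0.1437]), np.float64(0.1101)] 0.045
scene coaster blk 1294 [array([ 0.4429, -0.3104]), np.float64(0.048)] 0.047
scene coaster wht 124 [array([0.4589, 0.2658]), np.float64(0.065)] 0.047
scene flask 122 [ 0.527 -0.002  0.104]
side yel 196 0.6091 [ 0.4456 -0.1071  0.1497] [array([ 0.4463, -0.1022]), np.float64(0.0221)]
side bb 173 0.6091 [ 0.6148 -0.1086  0.0896] [array([ 0.6149, -0.1066]), np.float64(0.0206)]
side blk 72 0.6091 [0.6141 0.3046 0.0966] [array([0.6152, 0.3102]), np.float64(0.0194)]
side clr 95 0.6091 [0.4248 0.1198 0.1054] [array([0.4236, 0.1234]), np.float64(0.0185)]
side coaster yel 451 [array([ 0.6275, -0.3246]), np.float64(0.0553)] 0.053
side coaster bb 233 [array([0.6196, 0.0897]), np.float64(0.0656)] 0.045
side coaster blk 908 [array([ 0.4431, -0.3113]), np.float64(0.0476)] 0.047
side coaster wht 83 [array([0.4528, 0.2826]), np.float64(0.0479)] 0.047
side flask 112 [ 0.528 -0.006  0.104]
```

```bash
python3 - <<'E'
from vis import *
from scipy.optimize import least_squares
cs=[dict(np.load(n+"0.npz")) for n in ("scene","side")]
C={"bb":((.62,.09),.0405),"wht":((.455,.272),.0425),"yel":((.6276,-.3244),.0485)}
for i,c in enumerate(cs):
    P=cloud(c)
    for k,(p0,r) in C.items():
        m=mask(c,"yellow" if k=="yel" else "blue")&(P[...,2]<.02)&(P[...,2]>-.01)
        v,u=np.nonzero(m); q=plane(c,np.c_[u,v],.01)[:,:2]
        d=abs(np.hypot(*(q-p0).T)); q=q[d<.075]
        f=least_squares(lambda x:np.hypot(*(q-x).T)-r,p0,loss="soft_l1",f_scale=.003)
        e=np.hypot(*(q-f.x).T)-r; ang=np.degrees(np.arctan2(*(q-f.x).T[::-1]))
        print(i,k,len(q),f.x.round(4),"std",e.std().round(4),"sectors",np.histogram(ang,8,(-180,180))[0])
A=np.concatenate([cloud(c).reshape(-1,3) for c in cs])
A=A[(A[:,2]>.02)&(A[:,2]<.45)&(A[:,0]>.3)&(A[:,0]<.95)&(abs(A[:,1])<.5)]
np.save("obs.npy",A)
# height map print, 2.5cm cells, cm
xs=np.arange(.35,.9,.025); ys=np.arange(.4,-.42,-.025)
for y in ys:
    print("%6.3f"%y," ".join("%2d"%(100*A[s,2].max()) if (s:=(abs(A[:,0]-x)<.0125)&(abs(A[:,1]-y)<.0125)).any() else " ." for x in xs))
E
```

```text
0 bb 229 [0.6225 0.1098] std 0.0036 sectors [ 8 25 26 26 42 43 36 23]
0 wht 124 [0.447  0.2836] std 0.0067 sectors [17 15  8 15 28 23 11  7]
0 yel 780 [ 0.6277 -0.3247] std 0.0038 sectors [118 108  88  90 104  89  87  96]
1 bb 233 [0.6226 0.1082] std 0.0058 sectors [28 35 34 23 25 35 32 21]
1 wht 83 [0.4459 0.2829] std 0.0035 sectors [ 0  0 22 15 18 21  7  0]
1 yel 451 [ 0.6276 -0.3274] std 0.0039 sectors [66 61 51 38 52 78 63 42]
 0.400  .  .  .  .  2  .  .  .  .  .  .  .  .  .  .  .  .  .  .  .  .  .
 0.375  .  .  .  .  .  .  .  .  .  .  .  .  .  .  .  .  .  7  .  .  .  .
 0.350  .  .  .  .  .  .  .  .  .  .  .  .  .  .  .  .  7  7  7  7  7  .
 0.325  .  .  .  .  .  .  .  .  .  2  9  9  .  .  .  .  7  7  7  7  7  .
 0.300  .  .  .  .  .  .  .  .  .  4  9  9  .  .  .  .  7  7  7  7  7  .
 0.275  .  .  .  .  .  .  .  .  .  .  6  6  .  .  .  .  7  7  7  7  7  .
 0.250  .  .  .  .  .  .  .  .  .  .  .  .  .  .  .  .  7  7  7  7  .  .
 0.225  .  .  .  .  .  .  2  2  2  .  .  .  .  .  .  .  4  7  7  7  .  .
 0.200  .  .  .  .  .  .  2  2  2  .  .  .  .  .  .  .  .  .  .  .  .  .
 0.175  
[... 1043 characters left out ...]
.  .  .  .  .  .  .  5  5  .  .  .  .  .  .
-0.200  .  .  .  .  .  .  .  .  .  .  .  .  .  .  .  .  .  .  .  .  .  .
-0.225  .  .  .  .  .  .  .  .  .  .  .  .  .  .  .  .  .  .  .  .  .  .
-0.250  .  .  .  .  .  .  .  .  .  .  .  .  .  .  .  .  .  6  8  8  .  .
-0.275  .  .  .  .  .  .  .  .  .  .  .  .  .  .  .  .  9  9 10  9  9  .
-0.300  .  .  .  .  .  .  .  .  .  .  .  .  .  .  .  .  9 10 10 10  9  8
-0.325  .  .  .  .  .  .  .  .  .  .  .  .  .  .  .  4  9 10 10 10  9  8
-0.350  .  .  .  .  .  .  .  .  .  .  .  .  .  .  .  .  8  9 10 10  9  6
-0.375  .  .  .  .  .  .  .  .  .  .  .  .  .  .  .  .  .  6  8  8  5  .
-0.400  .  .  .  .  .  .  .  .  .  .  .  .  .  .  .  .  .  .  .  .  .  .
```

```bash
cat > hlp.py <<'E'
from vis import *
from cell import manip, cams, inverse_kinematics, order
from scipy.optimize import least_squares
DOWN=[R.from_euler("z",a)*R.from_euler("x",np.pi) for a in (0,np.pi)]
def rot():  # closing axis along world y; the half turn nearer the range centre
    return DOWN
def wcap(name=None):
    s=manip.state(); c=cams.capture("wrist")
    Rt=R.from_rotvec(s["tcp_rot"]).as_matrix(); T=c["T_tool_cam"]
    c["position"]=s["tool_pos"]+Rt@T[:3,3]; c["orientation"]=R.from_matrix(Rt@T[:3,:3]).as_rotvec()
    if name: cv2.imwrite(f"pics/{name}.png",c["image"]); np.savez(name+".npz",**{k:c[k] for k in c})
    return c
def ring(c,col,p0,r):
    P=cloud(c); m=mask(c,col)&(P[...,2]<.02)&(P[...,2]>-.01)
    v,u=np.nonzero(m); q=plane(c,np.c_[u,v],.01)[:,:2]; q=q[np.hypot(*(q-p0).T)<.075]
    f=least_squares(lambda x:np.hypot(*(q-x).T)-r,p0,loss="soft_l1",f_scale=.003)
    ang=np.degrees(np.arctan2(*(q-f.x).T[::-1]))
    return f.x.round(4),(np.hypot(*(q-f.x).T)-r).std().round(4),np.histogram(ang,8,(-180,180))[0]
E
python3 - <<'E'
from hlp import *
for i in (0,1):
    print([ (lambda j: None if j is None else np.round(j,2))(inverse_kinematics([x,y,.25],DOWN[i].as_rotvec())) for x,y in ((.446,.283),(.443,-.31),(.628,-.325),(.62,.11))])
i=min((0,1),key=lambda i:abs((inverse_kinematics([.446,.283,.25],DOWN[i].as_rotvec()))[5]))
rv=DOWN[i].as_rotvec(); print(i)
for n,p in (("w_wht",(.42,.26,.33)),("w_bb",(.6,.11,.33))):
    manip.move_pose(p,rv); c=wcap(n); 
    print(c["T_tool_cam"].round(3).tolist()); print(plane(c,[[0,0],[559,0],[559,419],[0,419]],0)[:,:2].round(2).tolist())
    for k in (((.4465,.2832),.0425),((.6225,.109),.0405)):
        try: print(n,ring(c,"blue",*k))
        except Exception as e: print(e)
print(manip.state()["clock"])
E
```

```text
[array([ 0.52, -0.02,  1.9 , -0.  ,  1.26,  2.09]), array([-0.66,  0.  ,  1.88, -0.  ,  1.26,  0.91]), array([-0.51,  0.32,  1.51, -0.  ,  1.31,  1.06]), array([ 0.14,  0.17,  1.69, -0.  ,  1.28,  1.71])]
[array([ 0.52, -0.02,  1.9 ,  0.  ,  1.26, -1.05]), array([-0.66,  0.  ,  1.88,  0.  ,  1.26, -2.23]), array([-0.51,  0.32,  1.51,  0.  ,  1.31, -2.08]), array([ 0.14,  0.17,  1.69,  0.  ,  1.28, -1.43])]
1
[[0.0, -0.956, -0.293, 0.076], [1.0, 0.0, 0.0, 0.001], [0.0, -0.293, 0.956, -0.146], [0.0, 0.0, 0.0, 1.0]]
[[0.19, -0.11], [0.19, 0.63], [0.93, 0.83], [0.93, -0.31]]
w_wht (array([0.4446, 0.2881]), np.float64(0.001), array([43, 52, 40, 36, 33, 10,  0,  4]))
w_wht (array([0.6213, 0.1116]), np.float64(0.0025), array([ 0,  0,  0, 49, 78, 64, 73, 55]))
[[0.0, -0.956, -0.293, 0.076], [1.0, 0.0, 0.0, 0.001], [0.0, -0.293, 0.956, -0.146], [0.0, 0.0, 0.0, 1.0]]
[[0.37, -0.26], [0.37, 0.49], [1.11, 0.68], [1.11, -0.46]]
w_bb (array([0.446 , 0.2864]), np.float64(0.0015), array([103,  95,  86,  83,  80,  89, 100,  80]))
w_bb (array([0.622 , 0.1114]), np.float64(0.0018), array([87, 85, 74, 77, 84, 74, 74, 90]))
2.8167
```

```bash
cat >> hlp.py <<'E'
def cap(c,p0,h,r):
    P=cloud(c).reshape(-1,3); q=P[(np.hypot(*(P[:,:2]-p0).T)<r+.02)&(abs(P[:,2]-h)<.006)].astype(np.float32)
    if len(q)<20: return None
    t=[float(x) for x in (np.median(q,0))]; a,b=cv2.minEnclosingCircle(q[:,:2].copy()); return np.round(a,4),round(b,4),len(q),np.round(t,4)
CAPS={"yel":((.445,-.103),.15,.0205),"bb":((.614,-.1065),.09,.0195),"blk":((.613,.3105),.096,.018),"clr":((.4235,.1242),.105,.0175)}
E
python3 - <<'E'
from hlp import *
for n in ("w_wht","w_bb"):
    c=dict(np.load(n+".npz"))
    for k,v in CAPS.items(): print(n,k,cap(c,*v))
E
```

```text
w_wht yel None
w_wht bb None
w_wht blk (array([0.6093, 0.3134]), 0.0176, 225, array([0.6034, 0.3127, 0.0953]))
w_wht clr (array([0.4238, 0.1281]), 0.018, 656, array([0.4226, 0.1291, 0.1044]))
w_bb yel (array([ 0.4447, -0.1011]), 0.0215, 1770, array([ 0.4449, -0.0993,  0.1493]))
w_bb bb (array([ 0.6144, -0.1038]), 0.0205, 762, array([ 0.6131, -0.1024,  0.0894]))
w_bb blk (array([0.6136, 0.313 ]), 0.0191, 650, array([0.6124, 0.3117, 0.0954]))
w_bb clr (array([0.424, 0.128]), 0.018, 997, array([0.4244, 0.1276, 0.1044]))
```

View pics/w_bb.png

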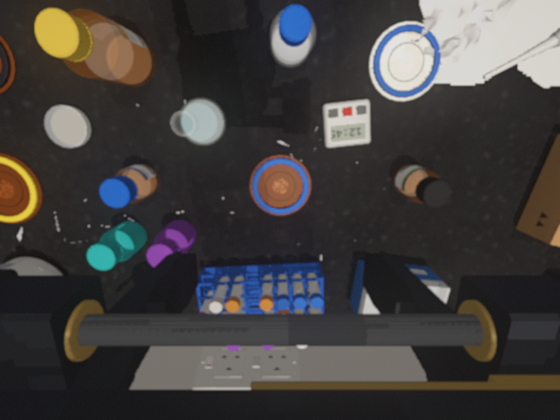

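The wrist view shows both blue rings in full: brown/blue at (281,185) and white at (405,61). Wrist and fixed cameras differ by a steady ~2.5 mm in y, so I'll use the mean frame, place the clear bottle first and then check it.

```bash
cat >> hlp.py <<'E'
RV=DOWN[1].as_rotvec()
def pick(p,h,d,top=.30):
    z=h-.021
    manip.set_gripper(min(.088,d+.030),30)
    manip.move_pose([*p,z+.07],RV); manip.move_linear([*p,z],.12)
    manip.set_gripper(d-.02 if d>.02 else 0,30); manip.dwell(.1); s=manip.state()
    print("grip",s["gripper_width"],s["grasp_force"],s["contact_force"].round(1),s["tool_pos"].round(4),s["clock"])
    if abs(s["gripper_width"]-d)>.006: raise SystemExit("bad grasp")
    manip.move_linear([*p,z+.10],.15); s=manip.state(); print("up",s["gripper_width"],s["contact_force"].round(1))
def place(p,h,d,via=None):
    z=h-.021+.0045
    zc=manip.state()["tool_pos"][2]
    if via:
        for v in via: manip.move_pose([*v[:2],h-.021+v[2]],RV)
    manip.move_pose([*p,z+.09],RV); manip.move_linear([*p,z+.015],.15); manip.move_linear([*p,z],.03); manip.dwell(.2)
    s=manip.state(); print("down",s["contact_force"].round(1),s["tool_pos"].round(4))
    manip.set_gripper(min(.088,d+.030)); manip.dwell(.1)
    manip.move_linear([*p,z+.08],.12); print("t",manip.state()["clock"])
E
python3 - <<'E'
from hlp import *
pick((.4238,.1260),.105,.035)
place((.4460,.2845),.105,.035)
manip.move_pose((.42,.2,.36),RV); c=wcap("w1")
print(cap(c,(.446,.286),.109,.0175),ring(c,"blue",(.446,.286),.0425),ring(c,"blue",(.622,.111),.0405),manip.state()["clock"])
E
```

```text
grip 0.03501171902636254 29.972007907927036 [-0.4  0.2  1.8] [0.4241 0.1261 0.0844] 5.7167
up 0.03492393400735937 [-0.8 -0.7 -1.4]
down [-0.4 -1.2 -0.3] [0.4459 0.2845 0.0885]
t 10.2417
(array([0.4452, 0.2865]), 0.0182, 548, array([0.4443, 0.2858, 0.1084])) (array([0.4456, 0.2878]), np.float64(0.0021), array([50, 49, 43, 28,  7,  8, 24, 20])) (array([0.6216, 0.1115]), np.float64(0.0024), array([49,  0,  1, 84, 68, 57, 62, 69])) 11.1417
```

```bash
python3 - <<'E'
from hlp import *
manip.move_pose((.50,-.25,.36),RV); c=wcap("w2")
b=np.array([0,.002])
print("ring",ring(c,"yellow",(.6276,-.3247),.0485))
m=mask(c,"brown")&(cloud(c)[...,2]<.02); v,u=np.nonzero(m); q=plane(c,np.c_[u,v],.004)[:,:2].astype(np.float32)
q=q[np.hypot(*(q-[.443,-.31]).T)<.06]; print("blk",[np.round(x,4) for x in cv2.minEnclosingCircle(q.copy())],q.mean(0),len(q))
print(cap(c,*CAPS["yel"]),cap(c,*CAPS["bb"]))
E
```

```text
ring (array([ 0.6271, -0.3228]), np.float64(0.0032), array([134, 125,  86, 128, 120, 119, 124, 135]))
blk [array([ 0.443 , -0.3085]), np.float64(0.0479)] [ 0.44194707 -0.30852878] 2077
(array([ 0.4441, -0.101 ]), 0.0211, 1096, array([ 0.444 , -0.1019,  0.1492])) (array([ 0.6143, -0.1041]), 0.02, 412, array([ 0.6091, -0.1017,  0.0896]))
```

View pics/w2.png

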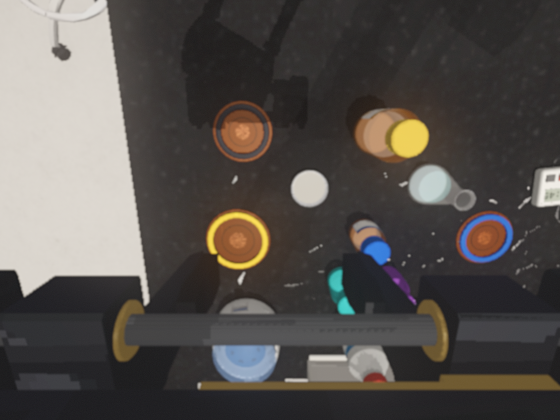

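The yellow (239,240) and black (242,131) coasters are fully visible, with the flask undisturbed at (431,185). Correcting for the wrist bias, I'm moving the other three.

```bash
python3 - <<'E'
from hlp import *
pick((.4446,-.103),.15,.041); place((.6273,-.3250),.15,.041)
pick((.6142,-.106),.09,.039); place((.6218,.1093),.09,.039)
pick((.6132,.3108),.096,.036); place((.4430,-.3105),.096,.036,via=[(.6132,.3108,.22),(.443,-.3105,.22)])
manip.move_pose((.42,-.1,.40),RV); c=wcap("w3")
print(cap(c,(.6273,-.323),.154,.0205),ring(c,"yellow",(.6276,-.3247),.0485))
print(cap(c,(.622,.111),.094,.0195),ring(c,"blue",(.622,.111),.0405)); print(cap(c,(.443,-.3085),.1,.018))
for n in ("scene","side"):
    c=cams.capture(n); cv2.imwrite(f"pics/{n}1.png",c["image"])
    for k,p,h in (("yel",(.6273,-.325),.154),("bb",(.622,.1095),.094),("blk",(.443,-.3105),.1),("clr",(.446,.2845),.109)): print(n,k,cap(c,p,h,.018))
print(manip.state()["clock"])
E
```

```text
grip 0.04100930669778223 29.92095253430307 [0.3 2.3 3.2] [ 0.445  -0.1028  0.1294] 15.4583
up 0.04112054042750327 [-0.   0.2 -4.2]
down [-0.6  0.4 -1.2] [ 0.6273 -0.325   0.1335]
t 20.4083
grip 0.03850091869184426 29.873288904782385 [-0.3  0.9  3. ] [ 0.6146 -0.1059  0.0695] 22.975
up 0.038476728426523076 [ 0.6 -0.4 -3.3]
down [-1.   1.1  0.7] [0.6218 0.1094 0.0736]
t 27.6917
grip 0.03530296731832826 29.999086428433657 [0.4 0.9 2.4] [0.6136 0.3111 0.0756] 30.175
up 0.035280653632696515 [ 0.   0.5 -2.6]
down [-0.2  0.5  1. ] [ 0.443  -0.3104  0.0796]
t 37.4333
None (array([ 0.6273, -0.3227]), np.float64(0.0034), array([104,  98,   2,   0,   0,   0,  27, 120]))
(array([0.617 , 0.1142]), 0.0197, 193, array([0.6118, 0.1174, 0.0934])) (array([0.6222, 0.1103]), np.float64(0.0027), array([59,  3,  0,  0,  0,  4, 49, 54]))
(array([ 0.4423, -0.3077]), 0.0189, 481, array([ 0.4418, -0.3065,  0.0993]))
scene yel (array([ 0.6251, -0.3252]), 0.0216, 332, array([ 0.6233, -0.3271,  0.1537]))
scene bb (array([0.6207, 0.1092]), 0.0214, 140, array([0.6187, 0.106 , 0.0937]))
scene blk (array([ 0.4432, -0.3106]), 0.019, 333, array([ 0.4412, -0.312 ,  0.1001]))
scene clr (array([0.4457, 0.2811]), 0.0182, 108, array([0.4447, 0.2791, 0.109 ]))
side yel (array([ 0.6275, -0.3236]), 0.022, 346, array([ 0.6267, -0.3284,  0.1536]))
side bb (array([0.6206, 0.1085]), 0.0206, 115, array([0.6215, 0.1029, 0.0938]))
side blk (array([ 0.4433, -0.31  ]), 0.0197, 250, array([ 0.4435, -0.3139,  0.0993]))
side clr (array([0.444 , 0.2839]), 0.0191, 66, array([0.4459, 0.278 , 0.1076]))
38.8
```

View pics/scene1.png

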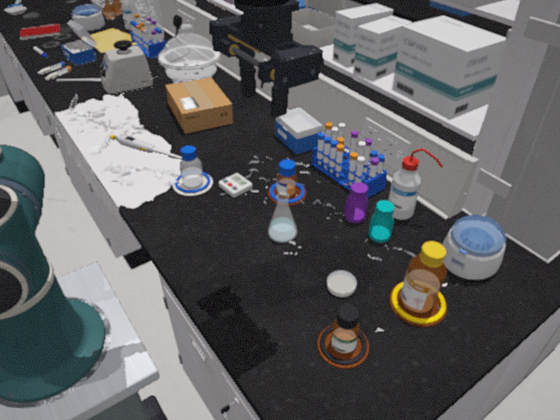

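View pics/side1.png

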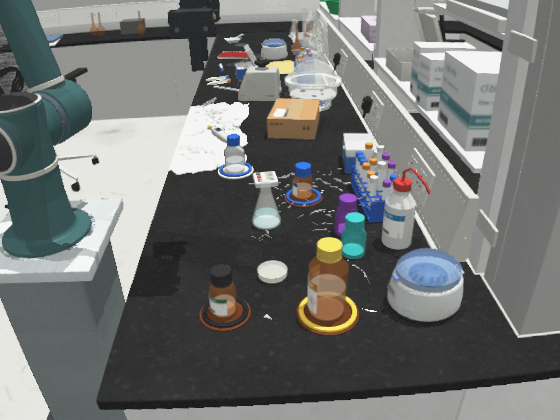

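Both views show all four bottles upright inside their matching rings: clear (190,170), brown/blue (287,180), yellow (425,280), black (346,335). The flask hasn't moved from (284,230), and the arm is clear.

```bash
python3 -c "
from cell import order
print(order.close_job())"
```

```text
the job is handed in; nothing more can be done
None
```

All four bottles stand upright inside their matching coasters' rings, within about 4 mm of centre by the cameras; the flask was left untouched, and I handed the job in at about 39 s of the 96 s allowed.

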